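# Make up a whisk kit and a repair kit

### The arm

A 6-joint arm with a two-finger parallel gripper is mounted at the origin on a cart in front of the work surface, level with it; the furniture and walls round the work are solid. World frame = base frame: x ahead of the robot, y to its left, z up, the work surface at z = 0. Lengths are in m, angles in rad, forces in N, time in s.
With the tool pointing down it reaches from about 0.375 to 0.9 m from the base axis. Payload 3.1 kg.
Tool frame: the origin (TCP) lies between the finger pads; the fingertips stand 17 mm ahead of it and the grasp point (between the pads) lies 2 mm behind it; z points along the fingers, y is the line along which they close (so a half turn about z gives the same grasp; the last joint's range is limited). The gripper opens to 85 mm and grips with 20 to 120 N. Pads are 22 mm wide; open, the fingers measure 114 mm over their backs; the gripper's body (76 mm by 85 mm) begins 54 mm behind the grasp point. The pads swing forward as they close: fully open they stand 13 mm farther back than shut.
Start: joints at [-1.327, 0.527, 1.433, -0, 1.181, -0.178], TCP at [0.256, -0.57, 0.248] pointing down, gripper open.
Joint ranges: [-3.08, 3.08], [-0.75, 2.2], [0.22, 2.44], [-1.43, 4.57], [0, 2.65], [-2.85, 2.85]. Speed limits (rad/s): [2.79, 2.79, 3.14, 3.14, 3.14, 3.14].

### API

Orientations are given as a unit quaternion [x, y, z, w].
In Python, from station import sense, vision, order gives the robot as it stands.
- The arm moves only by the shell command python3 -m crank 'ROWS' [OPENING] [FORCE]. ROWS is JSON, a list of rows, each an object with "dp": the shift along the world's x, y, z in units of 30 mm (1.0 is 30 mm), a list of three; "angular": the turn, a rotation vector about the world's x, y, z in degrees, a list of three. In form: [{"dp": [dx, dy, dz], "angular": [ax, ay, az]}, ...]. A call has 1 to 20 rows; each row shifts and turns the commanded pose from where the row before left it; what a row does not reach is not made up. A row lasts 1/10 s, in which the tool goes at most 50 mm and 8.59 degrees, less where a joint would pass 70% of its speed; a pose out of reach is approached as far as the arm can. A call is refused whole if a number of a shift passes 1 or a number of a turn 8.59, either way. A call with a gripper value outside its range is refused whole. OPENING is the closure, from 0 (fully open) to 1 (shut), set as the call begins (- or left out, the last holds). The fingers move at their own pace and stop on an object; FORCE is the grip in N (left out, the last holds). Time passes only in rows, so rows that do not move let the fingers close. It gives the time, the measured TCP pose, the force, the opening and the grip force at its end, in the units of the state.
- sense(): the state, without advancing time (a new reading comes with each control period).
- vision.snapshot(name): name is "scene" or "side" or "wrist"; returns a dict with "image" (420x560x3 uint8, blue, green, red), "range_z" (420x560 float32, m along the optical axis (not along the pixel's ray), 0 where there is no reading), "mtx" (3x3 intrinsics, pixels), "pose" (4x4, takes a point from camera to world coordinates); the wrist camera has in their place "mount" (4x4, takes a point from camera to tool coordinates, whose origin is the TCP and whose axes are the flange's). Camera axes: x right, y down, z forward; pixel columns grow to the right and rows downward; lengths in m; the calibration is good to about 2 mm. A picture is of the moment at which its call begins: read the wrist's pose just before it.
- order.sign_off(): hands the job in; it is judged then, once.
The state is a dict: "t": time; "q": joint angles; "qd": joint speeds; "tau": joint torques, N m; "tcp_pos": TCP position; "tool_rot": TCP orientation; "force": force on the tool from outside, world axes, zero at the start; "ft_torque": the same for the moment, N m; "finger_gap": opening from 0.0 (shut) to 1.0 (fully open); "gripper_force": force on a finger pad.
Only numpy, scipy, OpenCV 4.12 (cv2) and the standard library are available. Lean on these libraries where they do the work, as an engineer would, in place of code of your own. Each camera call takes 0.05 s, during which the arm holds its last target. There are 200 camera calls.

### The job

Make up two kits from the stock on the bench. In the grey tray with two long compartments lay one teal handle and the whisk head, one in each compartment; in the grey tray with three compartments lay the other teal handle in the long compartment and the marker in the shorter one beside it, and stand the glue bottle in the small square one. Everything rests flat on its compartment's floor, the same way up as it is now; leave the box cutter and the screwdriver where they lie.

Things in the scene. Friction and masses are not known exactly. Their poses are not given: they have to be found in the camera images.
- handle_1: One of two identical teal plastic tool handles, flat, 170 x 31 x 23 mm (grip 26 mm wide across its flat sides, 21 mm high there), 46 g, lying along its own x. Origin at the centre of its underside, z up, centre of mass about above the origin.
- handle_2: One of two identical teal plastic tool handles, flat, 170 x 31 x 23 mm (grip 26 mm wide across its flat sides, 21 mm high there), 46 g, lying along its own x. Origin at the centre of its underside, z up, centre of mass about above the origin.
- whisk_head: Wire whisk head on a thin stem, 144 x 35 x 39 mm, 31 g, lying along its x. Origin at mid-length, 3 mm below the surface it rests on; z up. Stem x = -72 to +18 mm, 10 mm wide, 14 to 23 mm above the surface: grasp it there. Wire bulb x = +15 to +65 mm, 35 mm wide, carries the weight (centre of mass x = +32 mm), so the stem floats level.
- marker: White felt marker with a blue cap, 147 x 18 x 20 mm (grip 16 mm wide, 17 mm high), 16 g, lying along its own x; it does not roll. Origin at the centre of its underside, z up.
- glue_bottle: White squeeze bottle with a red nozzle, standing, 42 mm across, 121 mm high, 85 g. Origin centre of underside, z up. The body is 38 mm wide between the fingers (grip faces square to its x and y) up to 88 mm high; the 8 mm thick nozzle is above. Grip the upper body, 60 to 88 mm high, so that the nozzle clears the palm.
- two_tray: Fixed grey plastic tray with white rims and ribs; origin centre of underside, x along its length, z up. Floor 3 mm thick; walls and ribs 4 mm thick, tops 8 mm above the bench; a small lip sticks out 11 mm at each end. 200 x 124 mm. A rib along the middle makes two equal compartments, 192 x 56 mm each, centred at y = +30 and -30 mm.
- three_tray: Fixed grey plastic tray with white rims and ribs; origin centre of underside, x along its length, z up. Floor 3 mm thick; walls and ribs 4 mm thick, tops 8 mm above the bench; a small lip sticks out 11 mm at each end. 233 x 124 mm. Compartments (centres x, y in mm): long 225 x 56 at (0, 30); shorter 163 x 56 at (31, -30); small square 58 x 56 at (-83.5, -30).
- box_cutter: Orange snap-blade box cutter, 158 x 21 x 17 mm, loose, lying along its own x; not part of any kit. Origin at the centre of its underside.
- screwdriver: Screwdriver with a red handle, 201 x 26 x 26 mm, loose, lying along its own x; not part of any kit. Origin at the centre of its underside.

How it is judged:
At the end, for the whole second after the job is handed in: Every thing is at rest on the floor of its compartment (within 4 mm), upright within 0.12 rad; lying ones within 22 mm of the lane's middle line and 0.3 rad of its direction; the bottle within 13 mm of its square compartment's centre. Handle and whisk head take either lane of the two-lane tray ((((x of handle_1 in the frame of two_tray between -0.015 and 0.015 m and y of handle_1 in the frame of two_tray between 0.008 and 0.052 m and z of handle_1 in the frame of two_tray between -0.0005 and 0.0065 m and angle between the x axis of handle_1 and the x axis of two_tray, either way round below 0.3 rad and angle between handle_1's own z axis and vertical below 0.12 rad and linear speed of handle_1 below 0.02 m/s) and (x of whisk_head in the frame of two_tray between -0.028 and 0.028 m and y of whisk_head in the frame of two_tray between -0.052 and -0.008 m and z of whisk_head in the frame of two_tray between -0.0035 and 0.0035 m and angle between the x axis of whisk_head and the x axis of two_tray, either way round below 0.3 rad and angle between whisk_head's own z axis and vertical below 0.12 rad and linear speed of whisk_head below 0.02 m/s) and (x of handle_2 in the frame of three_tray between -0.032 and 0.032 m and y of handle_2 in the frame of three_tray between 0.008 and 0.052 m and z of handle_2 in the frame of three_tray between -0.0005 and 0.0065 m and angle between the x axis of handle_2 and the x axis of three_tray, either way round below 0.3 rad and angle between handle_2's own z axis and vertical below 0.12 rad and linear speed of handle_2 below 0.02 m/s)) or ((x of handle_1 in the frame of two_tray between -0.015 and 0.015 m and y of handle_1 in the frame of two_tray between -0.052 and -0.008 m and z of handle_1 in the frame of two_tray between -0.0005 and 0.0065 m and angle between the x axis of handle_1 and the x axis of two_tray, either way round below 0.3 rad and angle between handle_1's own z axis and vertical below 0.12 rad and linear speed of handle_1 below 0.02 m/s) and (x of whisk_head in the frame of two_tray between -0.028 and 0.028 m and y of whisk_head in the frame of two_tray between 0.008 and 0.052 m and z of whisk_head in the frame of two_tray between -0.0035 and 0.0035 m and angle between the x axis of whisk_head and the x axis of two_tray, either way round below 0.3 rad and angle between whisk_head's own z axis and vertical below 0.12 rad and linear speed of whisk_head below 0.02 m/s) and (x of handle_2 in the frame of three_tray between -0.032 and 0.032 m and y of handle_2 in the frame of three_tray between 0.008 and 0.052 m and z of handle_2 in the frame of three_tray between -0.0005 and 0.0065 m and angle between the x axis of handle_2 and the x axis of three_tray, either way round below 0.3 rad and angle between handle_2's own z axis and vertical below 0.12 rad and linear speed of handle_2 below 0.02 m/s)) or ((x of handle_2 in the frame of two_tray between -0.015 and 0.015 m and y of handle_2 in the frame of two_tray between 0.008 and 0.052 m and z of handle_2 in the frame of two_tray between -0.0005 and 0.0065 m and angle between the x axis of handle_2 and the x axis of two_tray, either way round below 0.3 rad and angle between handle_2's own z axis and vertical below 0.12 rad and linear speed of handle_2 below 0.02 m/s) and (x of whisk_head in the frame of two_tray between -0.028 and 0.028 m and y of whisk_head in the frame of two_tray between -0.052 and -0.008 m and z of whisk_head in the frame of two_tray between -0.0035 and 0.0035 m and angle between the x axis of whisk_head and the x axis of two_tray, either way round below 0.3 rad and angle between whisk_head's own z axis and vertical below 0.12 rad and linear speed of whisk_head below 0.02 m/s) and (x of handle_1 in the frame of three_tray between -0.032 and 0.032 m and y of handle_1 in the frame of three_tray between 0.008 and 0.052 m and z of handle_1 in the frame of three_tray between -0.0005 and 0.0065 m and angle between the x axis of handle_1 and the x axis of three_tray, either way round below 0.3 rad and angle between handle_1's own z axis and vertical below 0.12 rad and linear speed of handle_1 below 0.02 m/s)) or ((x of handle_2 in the frame of two_tray between -0.015 and 0.015 m and y of handle_2 in the frame of two_tray between -0.052 and -0.008 m and z of handle_2 in the frame of two_tray between -0.0005 and 0.0065 m and angle between the x axis of handle_2 and the x axis of two_tray, either way round below 0.3 rad and angle between handle_2's own z axis and vertical below 0.12 rad and linear speed of handle_2 below 0.02 m/s) and (x of whisk_head in the frame of two_tray between -0.028 and 0.028 m and y of whisk_head in the frame of two_tray between 0.008 and 0.052 m and z of whisk_head in the frame of two_tray between -0.0035 and 0.0035 m and angle between the x axis of whisk_head and the x axis of two_tray, either way round below 0.3 rad and angle between whisk_head's own z axis and vertical below 0.12 rad and linear speed of whisk_head below 0.02 m/s) and (x of handle_1 in the frame of three_tray between -0.032 and 0.032 m and y of handle_1 in the frame of three_tray between 0.008 and 0.052 m and z of handle_1 in the frame of three_tray between -0.0005 and 0.0065 m and angle between the x axis of handle_1 and the x axis of three_tray, either way round below 0.3 rad and angle between handle_1's own z axis and vertical below 0.12 rad and linear speed of handle_1 below 0.02 m/s))) and x of marker in the frame of three_tray between 0.017 and 0.045 m and y of marker in the frame of three_tray between -0.052 and -0.008 m and z of marker in the frame of three_tray between -0.0005 and 0.0065 m and angle between the x axis of marker and the x axis of three_tray, either way round below 0.3 rad and angle between each of marker, glue_bottle's own z axis and vertical below 0.12 rad and linear speed of each of marker, glue_bottle below 0.02 m/s and x of glue_bottle in the frame of three_tray between -0.0965 and -0.0705 m and y of glue_bottle in the frame of three_tray between -0.043 and -0.017 m and z of glue_bottle in the frame of three_tray between -0.001 and 0.007 m); the robot touches nothing.
It fails at once if the box cutter is shoved aside (distance of box_cutter from where it was at the start of the episode above 0.03 m).
It fails at once if the screwdriver is shoved aside (distance of screwdriver from where it was at the start of the episode above 0.03 m).
It also fails if it takes over 128 s, if anything falls off the work surface, if the arm or the gripper's body presses on something with over 40 N, if the wrist force passes 120 N, or if a joint passes its speed limit or range.

## Working session

There is one attempt and no reset: what is moved stays moved. The work goes in short steps, Python scripts to look and compute and a shell command to move; the robot and the scene stay as the last step left them, time stands still between calls to the robot, and variables do not carry over. Pictures are saved under pics/ and viewed, at most 14 in all, crops included, and the job is handed in when it is done.

```bash
ls; mkdir -p pics; python3 - <<'E'
from station import sense, vision
import cv2,numpy as np
s=sense();print(s['t'],s['tcp_pos'],s['tool_rot'],s['finger_gap'])
for n in ['scene','side']:
    v=vision.snapshot(n);cv2.imwrite(f'pics/{n}0.png',v['image']);np.savez(f'{n}0.npz',**v)
    print(n,v['mtx'].round(1).tolist(),v['pose'].round(3).tolist())
E
```

```text
pics
0.0 [ 0.25630384 -0.56928851  0.24733514] [ 9.77739535e-01  2.09819491e-01 -2.31909157e-05 -1.08745410e-03] 0.9969061570716004
scene [[417.3, 0.0, 279.5], [0.0, 417.3, 215.6], [0.0, 0.0, 1.0]] [[-0.459, -0.667, 0.587, -0.073], [-0.888, 0.357, -0.288, 0.337], [-0.018, -0.654, -0.757, 0.873], [0.0, 0.0, 0.0, 1.0]]
side [[513.7, 0.0, 279.3], [0.0, 513.7, 214.2], [0.0, 0.0, 1.0]] [[-0.859, -0.308, 0.408, -0.018], [-0.511, 0.536, -0.672, 0.961], [-0.011, -0.786, -0.618, 0.913], [0.0, 0.0, 0.0, 1.0]]
```

View pics/scene0.png

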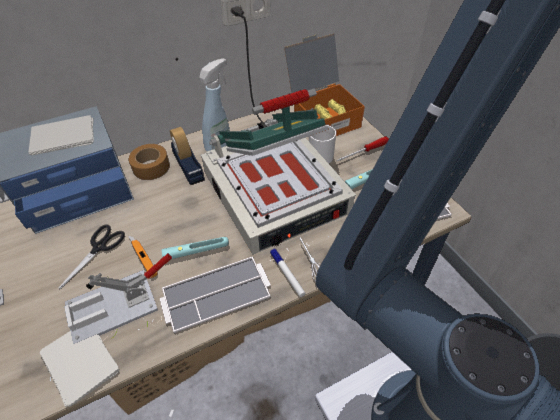

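View pics/side0.png

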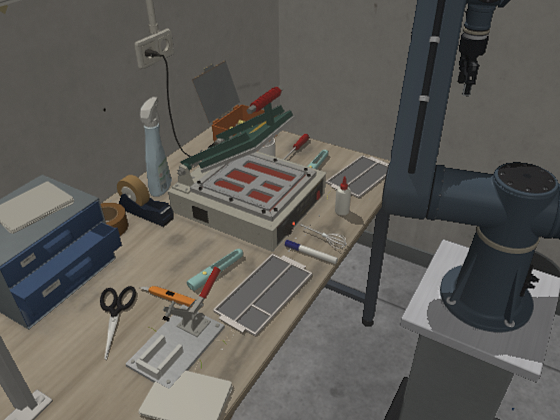

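The scene view shows handle A at (195,247), marker (287,272), whisk (310,255) and the three-tray (217,294). The arm hides the rest there. The side view shows the bottle at (343,198), handle B (318,160), the two-tray (360,175), the screwdriver (299,147), the cutter (170,295), and a press in the middle. Next I'll turn the depth images into a top-down map.

```bash
cat > h.py <<'E'
import numpy as np,cv2
from scipy.spatial.transform import Rotation as R
def pts(v,T=None):
    T=v['pose'] if T is None else T
    z=v['range_z'];K=v['mtx'];r,c=np.mgrid[:z.shape[0],:z.shape[1]]
    P=np.stack([(c-K[0,2])/K[0,0]*z,(r-K[1,2])/K[1,1]*z,z],-1)
    W=P@T[:3,:3].T+T[:3,3];W[z<=0]=np.nan;return W
def wristT(s,v):
    T=np.eye(4);T[:3,:3]=R.from_quat(s['tool_rot']).as_matrix();T[:3,3]=s['tcp_pos'];return T@v['mount']
def snap(n):
    from station import sense,vision
    s=sense();v=vision.snapshot(n);return s,v,pts(v,wristT(s,v) if n=='wrist' else None)
def objs(v,W,mask,lo,hi,minpx=40):
    """components: world x-y min-area rect, z range"""
    m=(mask&(W[...,2]>lo)&(W[...,2]<hi)).astype(np.uint8)
    n,l,st,_=cv2.connectedComponentsWithStats(m)
    for i in range(1,n):
        if st[i,4]<minpx: continue
        Q=W[l==i];(cx,cy),(a,b),_=cv2.minAreaRect(Q[:,:2].astype(np.float32))
        x,y=cv2.fitLine(Q[:,:2].astype(np.float32),cv2.DIST_HUBER,0,.01,.01)[:2,0]
        print(f'  px{st[i,:4].tolist()} n={st[i,4]} ctr=({cx:.3f},{cy:.3f}) size={max(a,b):.3f}x{min(a,b):.3f} dir={np.degrees(np.arctan2(y,x)):.1f} z5..95=({np.percentile(Q[:,2],5):.3f},{np.percentile(Q[:,2],95):.3f}) mean=({Q[:,0].mean():.3f},{Q[:,1].mean():.3f})')
def masks(v):
    h=cv2.cvtColor(v['image'],cv2.COLOR_BGR2HSV).astype(int);H,S,V=h[...,0],h[...,1],h[...,2]
    return dict(teal=(H>78)&(H<100)&(S>50)&(V>90),orange=(H>5)&(H<20)&(S>170)&(V>120),red=((H<6)|(H>172))&(S>150)&(V>80),blue=(H>108)&(H<130)&(S>120)&(V>60),white=(S<30)&(V>190),grey=(S<40)&(V>80)&(V<170))
def rim(W,v,c,r):pass
E
python3 - <<'E'
from h import *
top=np.zeros((520,700,3),np.uint8);hz=np.full((520,700),-1.)
for n in ['scene','side']:
    v=np.load(n+'0.npz');W=pts(v);print(n)
    for k,m in masks(v).items():
        if k in('white','grey'):continue
        print(k);objs(v,W,m,.004,.15)
    ok=np.isfinite(W[...,0])&(W[...,2]<.5)&(W[...,2]>-.03)
    i=((1.04-W[ok][:,0])/.002).astype(int);j=((.75-W[ok][:,1])/.002).astype(int)
    for a,b,z,c in zip(i,j,W[ok][:,2],v['image'][ok]):
        if 0<=a<520 and 0<=b<700 and z>hz[a,b]: hz[a,b]=z;top[a,b]=c
k=top.copy();d=cv2.dilate(top,np.ones((3,3)));k[hz<0]=d[hz<0]
for q in range(0,700,50): cv2.putText(k,f'{.75-q*.002:.2f}'.replace('0.','.'),(q,515),0,.35,(0,255,255)); cv2.line(k,(q,500),(q,505),(0,255,255))
for q in range(20,520,50): cv2.putText(k,f'{1.04-q*.002:.2f}',(0,q+4),0,.35,(0,255,255)); cv2.line(k,(30,q),(35,q),(0,255,255))
cv2.imwrite('pics/top.png',k);np.save('hz.npy',hz)
E
```

```text
scene
teal
  px[346, 171, 25, 18] n=182 ctr=(0.608,-0.264) size=0.093x0.029 dir=-79.3 z5..95=(0.009,0.022) mean=(0.605,-0.252)
  px[162, 237, 66, 21] n=530 ctr=(0.601,0.250) size=0.167x0.029 dir=78.9 z5..95=(0.007,0.021) mean=(0.599,0.251)
orange
  px[132, 240, 21, 32] n=214 ctr=(0.619,0.375) size=0.160x0.019 dir=6.3 z5..95=(0.009,0.015) mean=(0.640,0.377)
red
  px[365, 137, 24, 14] n=141 ctr=(0.716,-0.399) size=0.083x0.020 dir=-89.1 z5..95=(0.010,0.023) mean=(0.714,-0.399)
  px[281, 153, 37, 37] n=421 ctr=(0.652,-0.080) size=0.155x0.031 dir=0.3 z5..95=(0.090,0.095) mean=(0.650,-0.080)
  px[257, 157, 25, 19] n=281 ctr=(0.707,-0.018) size=0.077x0.044 dir=1.5 z5..95=(0.090,0.095) mean=(0.706,-0.018)
  px[241, 163, 20, 19] n=203 ctr=(0.710,0.037) size=0.079x0.030 dir=1.1 z5..95=(0.090,0.094) mean=(0.710,0.037)
  px[280, 182, 16, 15] n=120 ctr=(0.605,-0.018) size=0.051x0.024 dir=0.2 z5..95=(0.090,0.095) mean=(0.604,-0.019)
  px[258, 187, 20, 18] n=201 ctr=(0.610,0.036) size=0.058x0.033 dir=-3.0 z5..95=(0.090,0.095) mean=(0.609,0.036)
  px[145, 254, 26, 24] n=186 ctr=(0.535,0.351) size=0.
[... 746 characters left out ...]
mean=(0.709,-0.025)
  px[341, 177, 6, 12] n=43 ctr=(0.432,-0.126) size=0.018x0.011 dir=-12.3 z5..95=(0.091,0.115) mean=(0.432,-0.126)
  px[216, 181, 27, 10] n=108 ctr=(0.709,0.029) size=0.078x0.024 dir=2.5 z5..95=(0.091,0.096) mean=(0.711,0.030)
  px[263, 183, 18, 8] n=50 ctr=(0.604,-0.026) size=0.051x0.017 dir=-6.4 z5..95=(0.091,0.096) mean=(0.603,-0.025)
  px[249, 192, 22, 10] n=75 ctr=(0.608,0.029) size=0.058x0.028 dir=-0.5 z5..95=(0.091,0.097) mean=(0.608,0.030)
  px[200, 267, 20, 31] n=196 ctr=(0.538,0.352) size=0.064x0.017 dir=-89.4 z5..95=(0.071,0.104) mean=(0.537,0.350)
blue
  px[285, 240, 14, 9] n=46 ctr=(0.481,0.079) size=0.036x0.014 dir=-3.0 z5..95=(0.013,0.021) mean=(0.482,0.079)
```

View pics/top.png

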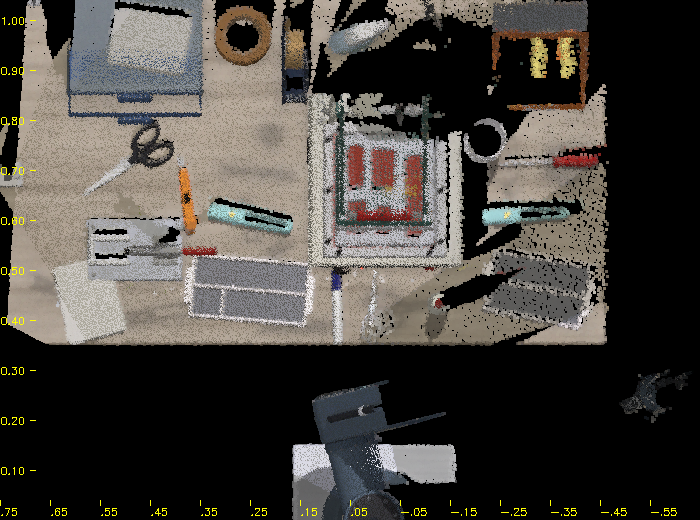

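The map shows:
- three-tray at about (0.46, 0.25), with the square compartment toward +y/-x
- two-tray at about (0.46, -0.33)
- press from y -0.17 to 0.14, starting at x 0.51
- clamp lever at (0.535, 0.35)

I'll move over the right side and look with the wrist camera.

```bash
python3 -m crank '[{"dp":[0.8,0.9,0.3],"angular":[0,0,7]},{"dp":[0.8,0.9,0.3],"angular":[0,0,7]},{"dp":[0.8,0.9,0.3],"angular":[0,0,7]},{"dp":[0.8,0.9,0.3],"angular":[0,0,7]},{"dp":[0.8,0.9,0.3],"angular":[0,0,7]},{"dp":[0.8,0.9,0.3],"angular":[0,0,7]},{"dp":[0.8,0.9,0.3],"angular":[0,0,7]},{"dp":[0.8,0.9,0.3],"angular":[0,0,7]},{"dp":[0.8,0.9,0.3],"angular":[0,0,7]},{"dp":[0.8,0.9,0.3],"angular":[0,0,7]},{"dp":[0,0,0],"angular":[0,0,0]},{"dp":[0,0,0],"angular":[0,0,0]}]' 0.3 40
python3 - <<'E'
from h import *
s,v,W=snap('wrist');cv2.imwrite('pics/w1.png',v['image']);np.savez('w1.npz',W=W,**v)
print(s['t'],s['tcp_pos'],s['finger_gap']);m=masks(v)
for k in('teal','red'):print(k);objs(v,W,m[k],.004,.15)
print('rim');objs(v,W,m['white'],.004,.014,150)
E
```

```text
t: 1.3
tcp_pos: [0.4966, -0.2992, 0.338]
tool_rot: [0.68, 0.733, -0.0, -0.0]
force: [-0.6, -1.1, -0.8]
finger_gap: 0.701
gripper_force: 0.0
1.3 [ 0.49661802 -0.29919322  0.338029  ] 0.7007475053110854
teal
  px[338, 116, 20, 111] n=918 ctr=(0.610,-0.304) size=0.169x0.023 dir=-83.8 z5..95=(0.009,0.020) mean=(0.606,-0.302)
  px[360, 117, 7, 52] n=63 ctr=(0.623,-0.257) size=0.074x0.004 dir=-88.0 z5..95=(0.016,0.019) mean=(0.623,-0.255)
red
  px[334, 0, 203, 36] n=1210 ctr=(0.660,-0.114) size=0.225x0.018 dir=-0.2 z5..95=(0.091,0.094) mean=(0.651,-0.119)
  px[476, 0, 31, 3] n=51 ctr=(0.714,-0.093) size=0.033x0.003 dir=2.4 z5..95=(0.091,0.094) mean=(0.717,-0.092)
  px[290, 8, 6, 21] n=65 ctr=(0.504,-0.113) size=0.015x0.004 dir=-88.9 z5..95=(0.041,0.061) mean=(0.504,-0.114)
  px[222, 10, 19, 24] n=340 ctr=(0.436,-0.133) size=0.020x0.019 dir=34.5 z5..95=(0.088,0.120) mean=(0.438,-0.135)
  px[395, 212, 23, 53] n=727 ctr=(0.720,-0.404) size=0.089x0.024 dir=-88.3 z5..95=(0.013,0.023) mean=(0.717,-0.403)
rim
  px[201, 100, 107, 147] n=1859 ctr=(0.463,-0.324) size=0.222x0.124 dir=79.3 z5..95=(0.005,0.008) mean=(0.463,-0.312)
```

View pics/w1.png

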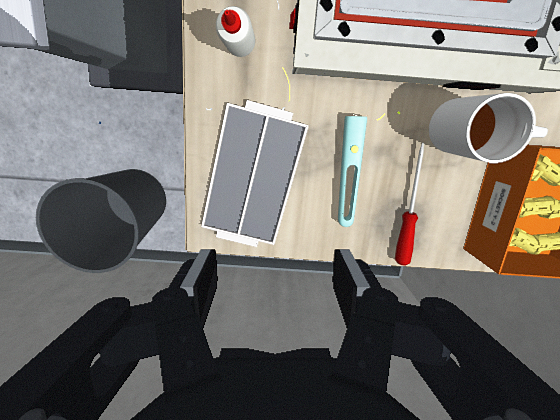

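The wrist view shows the two-tray at (253,172), the handle (350,170) and the bottle (235,30). The tray rectangle measures 222 x 124 mm, as it should. I'll get exact angles from rectangles around merged masks.

```bash
cat >> h.py <<'E'
def rect(Q,name=''):
    (cx,cy),_,_=r=cv2.minAreaRect((Q[:,:2]*1000).astype(np.float32));b=cv2.boxPoints(r);e=[b[1]-b[0],b[2]-b[1]];e.sort(key=lambda t:-np.hypot(*t))
    print(name,f'ctr=({cx:.1f},{cy:.1f})mm len={np.hypot(*e[0]):.0f} wid={np.hypot(*e[1]):.0f} ang={np.degrees(np.arctan2(e[0][1],e[0][0]))%180:.1f} z=({np.percentile(Q[:,2],5):.3f},{np.percentile(Q[:,2],95):.3f}) n={len(Q)}')
def sel(W,m,x0,x1,y0,y1,z0,z1):
    return W[m&(W[...,0]>x0)&(W[...,0]<x1)&(W[...,1]>y0)&(W[...,1]<y1)&(W[...,2]>z0)&(W[...,2]<z1)]
E
python3 - <<'E'
from h import *
v=np.load('w1.npz');W=v['W'];m=masks(v);a=np.ones_like(m['red'])
rect(sel(W,a,.57,.65,-.42,-.2,.006,.03),'handle2');rect(sel(W,m['teal'],.57,.65,-.42,-.2,.004,.03),'handle2 teal')
rect(sel(W,m['white'],.37,.56,-.46,-.19,.004,.014),'two_tray')
rect(sel(W,a,.38,.48,-.18,-.08,.03,.088),'bottle');rect(sel(W,a,.38,.48,-.18,-.08,.095,.13),'nozzle')
W=pts(v:=np.load('scene0.npz'));m=masks(v)
rect(sel(W,m['white'],.37,.56,.1,.4,.004,.012),'three_tray scene')
rect(sel(W,m['teal'],.55,.65,.1,.4,.006,.03),'handle1 scene')
W=pts(v:=np.load('side0.npz'));m=masks(v)
rect(sel(W,m['white'],.37,.56,.1,.4,.004,.012),'three_tray side')
E
```

```text
handle2 ctr=(612.7,-304.2)mm len=169 wid=31 ang=93.1 z=(0.010,0.021) n=1719
handle2 teal ctr=(611.2,-304.4)mm len=169 wid=30 ang=92.1 z=(0.009,0.020) n=1013
two_tray ctr=(462.7,-324.3)mm len=222 wid=124 ang=79.4 z=(0.005,0.008) n=1859
bottle ctr=(436.1,-132.4)mm len=41 wid=41 ang=7.9 z=(0.039,0.081) n=1003
nozzle ctr=(436.5,-131.9)mm len=17 wid=17 ang=31.6 z=(0.095,0.120) n=235
three_tray scene ctr=(470.3,263.0)mm len=282 wid=144 ang=83.6 z=(0.005,0.011) n=690
handle1 scene ctr=(600.6,250.0)mm len=167 wid=29 ang=78.4 z=(0.008,0.021) n=511
three_tray side ctr=(456.0,251.0)mm len=249 wid=117 ang=83.6 z=(0.005,0.010) n=89
```

```bash
python3 -m crank '[{"dp":[0.97,0,-0.5],"angular":[0,0,0]},{"dp":[0.97,0,-1],"angular":[0,0,0]},{"dp":[0.97,-0.1,-1],"angular":[0,0,0]},{"dp":[0.94,-0.07,-1],"angular":[0,0,0]},{"dp":[0,0,-1],"angular":[0,0,0]},{"dp":[0,0,-1],"angular":[0,0,0]},{"dp":[0,0,-1],"angular":[0,0,0]},{"dp":[0,0,-1],"angular":[0,0,0]},{"dp":[0,0,-1],"angular":[0,0,0]},{"dp":[0,0,-1],"angular":[0,0,0]},{"dp":[0,0,-0.6],"angular":[0,0,0]},{"dp":[0,0,-0.33],"angular":[0,0,0]},{"dp":[0,0,0],"angular":[0,0,0]},{"dp":[0,0,0],"angular":[0,0,0]}]' 0.3 40
python3 -m crank '[{"dp":[0,0,0],"angular":[0,0,0]},{"dp":[0,0,0],"angular":[0,0,0]},{"dp":[0,0,0],"angular":[0,0,0]},{"dp":[0,0,0],"angular":[0,0,0]},{"dp":[0,0,0],"angular":[0,0,0]},{"dp":[0,0,0],"angular":[0,0,0]},{"dp":[0,0,0],"angular":[0,0,0]},{"dp":[0,0,0],"angular":[0,0,0]}]' 1 40
```

```text
t: 2.75
tcp_pos: [0.6125, -0.3058, 0.0263]
tool_rot: [0.681, 0.733, 0.0, 0.001]
force: [0.3, 0.0, 0.4]
finger_gap: 0.7
gripper_force: 0.0
t: 3.55
tcp_pos: [0.6129, -0.3056, 0.0271]
tool_rot: [0.681, 0.733, 0.0, 0.001]
force: [-0.3, 0.5, 6.3]
finger_gap: 0.29
gripper_force: 41.1
```

```bash
python3 -m crank '[{"dp":[0,0,0.6],"angular":[0,0,0]},{"dp":[0,0,1],"angular":[0,0,0]},{"dp":[-0.6,-0.1,0.6],"angular":[0,0,-3.6]},{"dp":[-0.8,-0.2,0],"angular":[0,0,-3.6]},{"dp":[-0.8,-0.2,0],"angular":[0,0,-3.6]},{"dp":[-0.8,-0.2,0],"angular":[0,0,-3.8]},{"dp":[-0.7,-0.1,0],"angular":[0,0,0]},{"dp":[-0.3,0,-0.4],"angular":[0,0,0]},{"dp":[0,0,-0.6],"angular":[0,0,0]},{"dp":[0,0,-0.5],"angular":[0,0,0]},{"dp":[0,0,-0.4],"angular":[0,0,0]},{"dp":[0,0,-0.2],"angular":[0,0,0]},{"dp":[0,0,0],"angular":[0,0,0]},{"dp":[0,0,0],"angular":[0,0,0]}]'
```

```text
t: 4.95
tcp_pos: [0.4919, -0.3287, 0.0296]
tool_rot: [0.768, 0.64, -0.0, -0.0]
force: [-3.5, 1.9, 8.5]
finger_gap: 0.294
gripper_force: 42.0
```

```bash
python3 - <<'E'
from h import *
s,v,W=snap('wrist');cv2.imwrite('pics/w2.png',v['image']);m=masks(v)
print(s['tcp_pos'],s['force'],s['gripper_force'])
rect(sel(W,m['teal'],.4,.6,-.46,-.2,.008,.04),'h')
rect(sel(W,m['white'],.37,.56,-.46,-.19,.004,.012),'tray')
E
```

```text
[ 0.49194753 -0.32873495  0.02962363] [-3.52910047  1.85005874  8.51599942] 42.04800546169281
h ctr=(494.3,-316.6)mm len=147 wid=31 ang=78.9 z=(0.018,0.024) n=9593
tray ctr=(464.0,-318.9)mm len=211 wid=124 ang=79.7 z=(0.006,0.008) n=10016
```

View pics/w2.png

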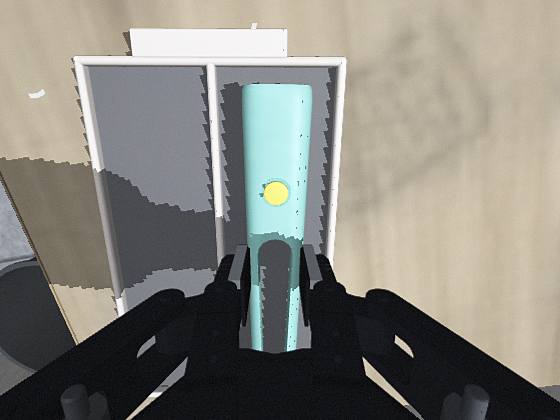

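The handle lies in the right-hand lane (top end at (277,85), ribs clear on both sides). I'll release it and go to look at the whisk and marker.

```bash
python3 -m crank '[{"dp":[0,0,0],"angular":[0,0,0]},{"dp":[0,0,0],"angular":[0,0,0]},{"dp":[0,0,0],"angular":[0,0,0]},{"dp":[0,0,0],"angular":[0,0,0]},{"dp":[0,0,0.5],"angular":[0,0,0]},{"dp":[0,0,1],"angular":[0,0,0]},{"dp":[0,0,1],"angular":[0,0,0]},{"dp":[0,0,1],"angular":[0,0,0]},{"dp":[0,0,1],"angular":[0,0,0]},{"dp":[0,0,1],"angular":[0,0,0]}]' 0.35
python3 -m crank '[{"dp":[-0.2,0.97,1],"angular":[0,0,-6.6]},{"dp":[-0.2,0.97,1],"angular":[0,0,-6.6]},{"dp":[-0.2,0.97,1],"angular":[0,0,-6.6]},{"dp":[-0.2,0.97,0.9],"angular":[0,0,-6.6]},{"dp":[-0.2,0.97,0],"angular":[0,0,-6.6]},{"dp":[-0.2,0.97,0],"angular":[0,0,-6.6]},{"dp":[-0.2,0.97,0],"angular":[0,0,-6.6]},{"dp":[-0.2,0.97,0],"angular":[0,0,-6.6]},{"dp":[-0.2,0.97,0],"angular":[0,0,-6.6]},{"dp":[-0.2,0.97,0],"angular":[0,0,-6.7]},{"dp":[0,0.97,0],"angular":[0,0,-6.7]},{"dp":[0,0.97,0],"angular":[0,0,-6.7]},{"dp":[0,0,0],"angular":[0,0,0]},{"dp":[0,0,0],"angular":[0,0,0]}]'
python3 - <<'E'
from h import *
s,v,W=snap('wrist');cv2.imwrite('pics/w3.png',v['image']);m=masks(v);np.savez('w3.npz',W=W,**v)
print(s['tcp_pos'],s['q'][0],s['q'][5])
a=np.ones_like(m['red'])
rect(sel(W,a,.34,.53,.05,.12,.006,.03),'marker');rect(sel(W,m['blue'],.34,.53,.04,.13,.004,.03),'cap')
rect(sel(W,a,.34,.503,-.05,.04,.009,.05),'whisk');rect(sel(W,a,.45,.503,-.05,.04,.01,.05),'stem');rect(sel(W,a,.34,.435,-.05,.04,.012,.05),'bulb')
E
```

```text
t: 6.0
tcp_pos: [0.4918, -0.3289, 0.1957]
tool_rot: [0.768, 0.64, 0.0, 0.0]
force: [0.4, 0.5, -0.1]
finger_gap: 0.65
gripper_force: 0.0
t: 7.4
tcp_pos: [0.4318, 0.0204, 0.3111]
tool_rot: [1.0, 0.003, 0.001, 0.0]
force: [-0.3, 0.6, -0.4]
finger_gap: 0.648
gripper_force: 0.0
[0.43177467 0.02041593 0.31110293] -0.2120620790663161 1.353561682261029
marker ctr=(426.9,73.7)mm len=138 wid=53 ang=17.8 z=(0.011,0.018) n=1131
cap ctr=(477.0,74.7)mm len=32 wid=17 ang=1.8 z=(0.011,0.020) n=297
whisk ctr=(429.7,8.1)mm len=141 wid=33 ang=0.0 z=(0.013,0.033) n=428
stem ctr=(475.0,-0.3)mm len=51 wid=4 ang=174.5 z=(0.015,0.018) n=111
bulb ctr=(397.0,8.1)mm len=76 wid=33 ang=0.0 z=(0.014,0.034) n=269
```

View pics/w3.png

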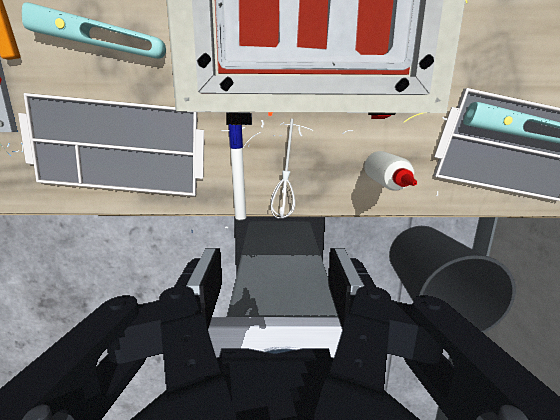

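Whisk stem runs (291,122)→(287,172), bulb at (283,195); marker (237,118)→(240,218). Axis fits -6°, bulb toward the robot. Now I'll grasp the whisk stem at about (435, 4) mm.

```bash
python3 -m crank '[{"dp":[0.1,-0.3,-1],"angular":[0,0,-3]},{"dp":[0,-0.25,-1],"angular":[0,0,-3.3]},{"dp":[0,0,-1],"angular":[0,0,0]},{"dp":[0,0,-1],"angular":[0,0,0]},{"dp":[0,0,-1],"angular":[0,0,0]},{"dp":[0,0,-1],"angular":[0,0,0]},{"dp":[0,0,-1],"angular":[0,0,0]},{"dp":[0,0,-1],"angular":[0,0,0]},{"dp":[0,0,-0.7],"angular":[0,0,0]},{"dp":[0,0,-0.5],"angular":[0,0,0]},{"dp":[0,0,-0.27],"angular":[0,0,0]},{"dp":[0,0,0],"angular":[0,0,0]},{"dp":[0,0,0],"angular":[0,0,0]}]'
python3 -m crank '[{"dp":[0,0,0],"angular":[0,0,0]},{"dp":[0,0,0],"angular":[0,0,0]},{"dp":[0,0,0],"angular":[0,0,0]},{"dp":[0,0,0],"angular":[0,0,0]},{"dp":[0,0,0],"angular":[0,0,0]},{"dp":[0,0,0],"angular":[0,0,0]},{"dp":[0,0,0],"angular":[0,0,0]},{"dp":[0,0,0],"angular":[0,0,0]},{"dp":[0,0,0],"angular":[0,0,0]},{"dp":[0,0,0],"angular":[0,0,0]}]' 1 40
```

```text
t: 8.75
tcp_pos: [0.4354, 0.0031, 0.0266]
tool_rot: [0.999, -0.054, 0.0, 0.0]
force: [-0.6, 0.1, -0.4]
finger_gap: 0.651
gripper_force: 0.0
t: 9.75
tcp_pos: [0.4354, 0.0036, 0.0267]
tool_rot: [0.999, -0.054, 0.001, 0.0]
force: [-0.2, -0.3, 6.2]
finger_gap: 0.099
gripper_force: 41.4
```

```bash
python3 -m crank '[{"dp":[0,0,0.5],"angular":[0,0,0]},{"dp":[0,0,1],"angular":[0,0,0]},{"dp":[0,0,1],"angular":[0,0,0]},{"dp":[0,0,1],"angular":[0,0,0]},{"dp":[0,0,1],"angular":[0,0,0]},{"dp":[0,0,1],"angular":[0,0,0]},{"dp":[0,0,0],"angular":[0,0,0]}]'
python3 -m crank '[{"dp":[0,-0.96,0],"angular":[0,0,7.8]},{"dp":[0,-0.96,0],"angular":[0,0,7.8]},{"dp":[0,-0.96,0],"angular":[0,0,7.8]},{"dp":[0,-0.96,0],"angular":[0,0,7.8]},{"dp":[0,-0.96,0],"angular":[0,0,7.8]},{"dp":[0,-0.96,0],"angular":[0,0,7.8]},{"dp":[0,-0.96,0],"angular":[0,0,7.8]},{"dp":[0,-0.96,0],"angular":[0,0,7.8]},{"dp":[0,-0.96,0],"angular":[0,0,7.8]},{"dp":[0,-0.96,0],"angular":[0,0,7.8]},{"dp":[0,-0.96,0],"angular":[0,0,7.7]},{"dp":[0,0,-1],"angular":[0,0,0]},{"dp":[0,0,-1],"angular":[0,0,0]},{"dp":[0,0,-1],"angular":[0,0,0]},{"dp":[0,0,-0.9],"angular":[0,0,0]},{"dp":[0,0,-0.5],"angular":[0,0,0]},{"dp":[0,0,0],"angular":[0,0,0]},{"dp":[0,0,0],"angular":[0,0,0]}]'
python3 - <<'E'
from h import *
s,v,W=snap('wrist');cv2.imwrite('pics/w4.png',v['image'])
s,v,W=snap('side');cv2.imwrite('pics/s4.png',cv2.resize(v['image'][100:240,280:440],None,fx=4,fy=4))
E
```

```text
t: 10.45
tcp_pos: [0.437, 0.0033, 0.1943]
tool_rot: [0.999, -0.054, 0.004, 0.001]
force: [0.5, -0.8, 0.5]
finger_gap: 0.101
gripper_force: 40.7
t: 12.25
tcp_pos: [0.4345, -0.3126, 0.0584]
tool_rot: [0.769, 0.64, -0.0, -0.001]
force: [-0.5, 0.0, -0.2]
finger_gap: 0.103
gripper_force: 40.7
```

View pics/w4.png

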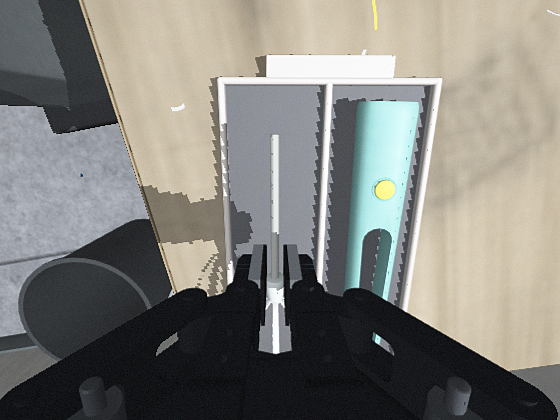

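The whisk hangs level over the left lane and in line with it (stem tip at (275,135)). I'll lower it, release, and go to the bottle.

```bash
python3 -m crank '[{"dp":[0,0,-0.5],"angular":[0,0,0]},{"dp":[0,0,-0.3],"angular":[0,0,0]},{"dp":[0,0,-0.15],"angular":[0,0,0]},{"dp":[0,0,0],"angular":[0,0,0]},{"dp":[0,0,0],"angular":[0,0,0]}]'
python3 -m crank '[{"dp":[0,0,0],"angular":[0,0,0]},{"dp":[0,0,0],"angular":[0,0,0]},{"dp":[0,0,0],"angular":[0,0,0]},{"dp":[0,0,0],"angular":[0,0,0]},{"dp":[0,0,0.4],"angular":[0,0,0]},{"dp":[0,0,0.9],"angular":[0,0,0]},{"dp":[0,0,1],"angular":[0,0,0]},{"dp":[0,0,1],"angular":[0,0,0]},{"dp":[0,0,1],"angular":[0,0,0]},{"dp":[0,0,1],"angular":[0,0,0]}]' 0.65
python3 -m crank '[{"dp":[0,0.6,1],"angular":[0,0,-7.2]},{"dp":[0,0.6,1],"angular":[0,0,-7.2]},{"dp":[0,0.6,1],"angular":[0,0,-7.2]},{"dp":[0,0.6,0],"angular":[0,0,-7.2]},{"dp":[0,0.6,0],"angular":[0,0,-7.2]},{"dp":[0,0.6,0],"angular":[0,0,-7.2]},{"dp":[0,0.6,0],"angular":[0,0,-7.2]},{"dp":[0,0.6,0],"angular":[0,0,-7.2]},{"dp":[0,0.6,0],"angular":[0,0,-7.2]},{"dp":[0,0.6,0],"angular":[0,0,-7.2]},{"dp":[0,0,0],"angular":[0,0,0]},{"dp":[0,0,0],"angular":[0,0,0]}]' 0
python3 - <<'E'
from h import *
s,v,W=snap('wrist');m=masks(v);print(s['tcp_pos'])
a=np.ones_like(m['red'])
for z0,z1 in((.03,.087),(.075,.089),(.1,.13)):rect(sel(W,a,.38,.49,-.19,-.08,z0,z1),f'bottle{z0}')
im=v['image'].copy();cv2.imwrite('pics/w5.png',im)
s,v,W=snap('side');m=masks(v)
E
```

```text
t: 12.85
tcp_pos: [0.4351, -0.3133, 0.0311]
tool_rot: [0.769, 0.64, 0.0, 0.0]
force: [-0.6, -0.4, -0.7]
finger_gap: 0.098
gripper_force: 40.7
t: 13.85
tcp_pos: [0.4348, -0.3129, 0.1919]
tool_rot: [0.769, 0.64, 0.0, 0.0]
force: [-0.0, -0.3, -0.6]
finger_gap: 0.349
gripper_force: 0.0
t: 15.05
tcp_pos: [0.435, -0.1333, 0.2804]
tool_rot: [0.998, 0.067, 0.0, 0.001]
force: [0.2, 0.1, 0.3]
finger_gap: 1.002
gripper_force: 0.0
[ 0.43499525 -0.13325885  0.2804409 ]
bottle0.03 ctr=(436.3,-131.5)mm len=41 wid=40 ang=6.7 z=(0.044,0.081) n=854
bottle0.075 ctr=(436.1,-132.1)mm len=36 wid=36 ang=97.0 z=(0.076,0.082) n=539
bottle0.1 ctr=(436.9,-131.8)mm len=10 wid=9 ang=45.8 z=(0.101,0.120) n=100
```

View pics/w5.png

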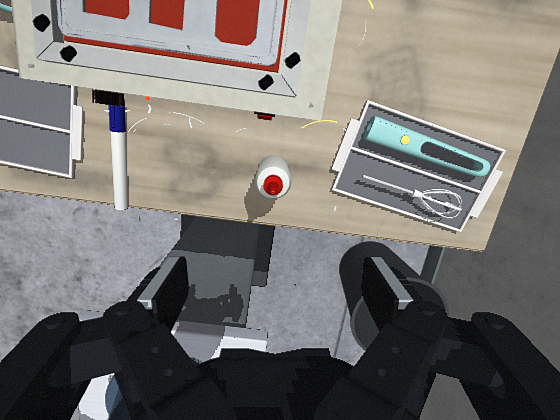

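Two-tray kit is complete: the whisk is in the lower lane around (420,195). Bottle at (272,180), centre (436, -132) mm, faces at 7°. Gripping it.

```bash
python3 -m crank '[{"dp":[0.04,0.04,-0.6],"angular":[0,0,0]},{"dp":[0,0,-1],"angular":[0,0,0]},{"dp":[0,0,-1],"angular":[0,0,0]},{"dp":[0,0,-1],"angular":[0,0,0]},{"dp":[0,0,-1],"angular":[0,0,0]},{"dp":[0,0,-0.9],"angular":[0,0,0]},{"dp":[0,0,-0.7],"angular":[0,0,0]},{"dp":[0,0,-0.55],"angular":[0,0,0]},{"dp":[0,0,0],"angular":[0,0,0]},{"dp":[0,0,0],"angular":[0,0,0]}]'
python3 -m crank '[{"dp":[0,0,0],"angular":[0,0,0]},{"dp":[0,0,0],"angular":[0,0,0]},{"dp":[0,0,0],"angular":[0,0,0]},{"dp":[0,0,0],"angular":[0,0,0]},{"dp":[0,0,0],"angular":[0,0,0]},{"dp":[0,0,0],"angular":[0,0,0]},{"dp":[0,0,0],"angular":[0,0,0]},{"dp":[0,0,0],"angular":[0,0,0]},{"dp":[0,0,0],"angular":[0,0,0]},{"dp":[0,0,0],"angular":[0,0,0]}]' 1 40
python3 - <<'E'
from h import *
v=np.load('w3.npz');W=v['W'];m=masks(v)
rect(sel(W,m['white'],.37,.56,.1,.4,.004,.012),'three_tray w3')
objs(v,W,m['white']&(W[...,0]<.56)&(W[...,0]>.37)&(W[...,1]>.1),.004,.012,150)
E
```

```text
t: 16.15
tcp_pos: [0.4364, -0.1327, 0.0772]
tool_rot: [0.998, 0.065, -0.0, -0.0]
force: [0.2, 0.2, 1.2]
finger_gap: 1.002
gripper_force: 0.0
t: 17.15
tcp_pos: [0.4366, -0.1321, 0.0782]
tool_rot: [0.998, 0.066, 0.001, 0.0]
force: [-0.4, 0.1, 4.9]
finger_gap: 0.451
gripper_force: 38.2
three_tray w3 ctr=(462.2,261.8)mm len=280 wid=126 ang=84.4 z=(0.006,0.010) n=2623
  px[18, 93, 186, 103] n=2427 ctr=(0.461,0.250) size=0.256x0.123 dir=84.7 z5..95=(0.006,0.009) mean=(0.462,0.256)
  px[0, 99, 11, 33] n=185 ctr=(0.501,0.389) size=0.044x0.015 dir=-6.4 z5..95=(0.009,0.012) mean=(0.499,0.391)
```

```bash
python3 -m crank '[{"dp":[0,0,0.5],"angular":[0,0,0]},{"dp":[0,0,1],"angular":[0,0,0]},{"dp":[0,0,1],"angular":[0,0,0]},{"dp":[0,0,1],"angular":[0,0,0]},{"dp":[0,0.5,1],"angular":[0,0,0]},{"dp":[0,0.9,1],"angular":[0,0,0]},{"dp":[0,1,0.5],"angular":[0,0,0]},{"dp":[0,1,0],"angular":[0,0,0]},{"dp":[0,1,0],"angular":[0,0,0]},{"dp":[0,1,0],"angular":[0,0,0]},{"dp":[0,1,0],"angular":[0,0,0]},{"dp":[0,1,0],"angular":[0,0,0]},{"dp":[0,1,0],"angular":[0,0,0]},{"dp":[0,1,0],"angular":[0,0,0]},{"dp":[0,1,0],"angular":[0,0,0]},{"dp":[0,1,0],"angular":[0,0,0]},{"dp":[0,1,0],"angular":[0,0,0]},{"dp":[0,1,0],"angular":[0,0,0]},{"dp":[0,0.8,0],"angular":[0,0,0]},{"dp":[0,0.4,0],"angular":[0,0,0]}]'
python3 -m crank '[{"dp":[0.05,0.7,0],"angular":[0,0,0]},{"dp":[0.05,0.3,0],"angular":[0,0,0]},{"dp":[0,0,0],"angular":[0,0,0]},{"dp":[0,0,0],"angular":[0,0,0]}]'
python3 - <<'E'
from h import *
s,v,W=snap('wrist');m=masks(v);print(s['tcp_pos'],s['q'][5]);cv2.imwrite('pics/w6.png',v['image'])
objs(v,W,m['white']&(W[...,0]<.56)&(W[...,0]>.37)&(W[...,1]>.1),.004,.012,100)
objs(v,W,m['grey']&(W[...,0]<.56)&(W[...,0]>.37)&(W[...,1]>.1)&(W[...,1]<.4),-.004,.0065,100)
E
```

```text
t: 19.15
tcp_pos: [0.4356, 0.3078, 0.2574]
tool_rot: [0.998, 0.067, 0.0, -0.0]
force: [0.3, 0.3, -1.1]
finger_gap: 0.444
gripper_force: 39.0
t: 19.55
tcp_pos: [0.4389, 0.3352, 0.2571]
tool_rot: [0.998, 0.066, -0.0, 0.0]
force: [-0.6, 0.7, -1.1]
finger_gap: 0.448
gripper_force: 39.0
[0.43893258 0.33520824 0.25714736] 1.8900264303793868
  px[88, 44, 12, 36] n=128 ctr=(0.543,0.559) size=0.038x0.012 dir=-6.7 z5..95=(0.009,0.012) mean=(0.547,0.558)
  px[126, 53, 19, 17] n=180 ctr=(0.549,0.508) size=0.020x0.014 dir=-68.9 z5..95=(0.009,0.012) mean=(0.549,0.508)
  px[21, 65, 221, 142] n=14039 ctr=(0.464,0.502) size=0.257x0.167 dir=-65.4 z5..95=(0.009,0.012) mean=(0.462,0.539)
  px[240, 96, 208, 133] n=2909 ctr=(0.461,0.249) size=0.255x0.123 dir=85.3 z5..95=(0.006,0.008) mean=(0.465,0.254)
  px[383, 95, 28, 29] n=283 ctr=(0.538,0.197) size=0.033x0.031 dir=-50.8 z5..95=(-0.002,0.000) mean=(0.536,0.196)
  px[257, 102, 188, 82] n=7840 ctr=(0.490,0.247) size=0.226x0.056 dir=85.3 z5..95=(0.001,0.004) mean=(0.490,0.248)
  px[248, 149, 53, 52] n=1833 ctr=(0.438,0.335) size=0.059x0.057 dir=-64.9 z5..95=(0.001,0.004) mean=(0.437,0.336)
  px[294, 159, 133, 67] n=4945 ctr=(0.428,0.222) size=0.166x0.057 dir=85.1 z5..95=(0.001,0.004) mean=(0.427,0.221)
  px[406, 220, 36, 23] n=321 ctr=(0.388,0.122) size=0.043x0.033 dir=-71.7 z5..95=(-0.002,0.000) mean=(0.386,0.120)
  px[350, 222, 55, 16] n=226 ctr=(0.380,0.184) size=0.075x0.017 dir=-89.8 z5..95=(-0.002,0.000) mean=(0.380,0.183)
```

View pics/w6.png

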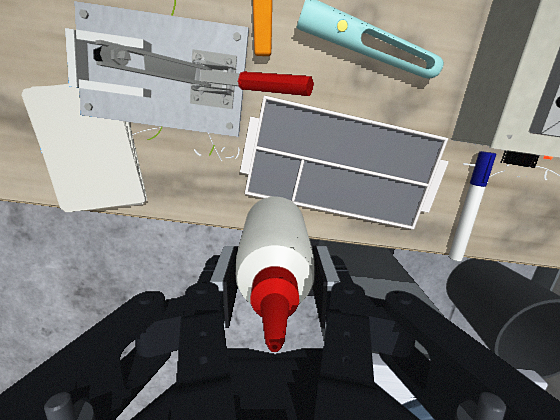

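Compartment floors measured: square (438, 335), long (490, 247), shorter (428, 222), angle 85.2°, with sizes as specified. The bottle is right over the square, so I'll lower and release it.

```bash
python3 -m crank '[{"dp":[0,0,-0.6],"angular":[0,0,0]},{"dp":[0,0,-1],"angular":[0,0,0]},{"dp":[0,0,-1],"angular":[0,0,0]},{"dp":[0,0,-1],"angular":[0,0,0]},{"dp":[0,0,-0.9],"angular":[0,0,0]},{"dp":[0,0,-0.7],"angular":[0,0,0]},{"dp":[0,0,-0.4],"angular":[0,0,0]},{"dp":[0,0,-0.2],"angular":[0,0,0]},{"dp":[0,0,-0.05],"angular":[0,0,0]},{"dp":[0,0,0],"angular":[0,0,0]},{"dp":[0,0,0],"angular":[0,0,0]}]'
```

```text
t: 20.7
tcp_pos: [0.4398, 0.3364, 0.0828]
tool_rot: [0.998, 0.066, 0.001, -0.0]
force: [-0.4, 0.4, -0.2]
finger_gap: 0.446
gripper_force: 39.0
```

```bash
python3 -m crank '[{"dp":[0,0,-0.05],"angular":[0,0,0]},{"dp":[0,0,0],"angular":[0,0,0]}]'
python3 -m crank '[{"dp":[0,0,0],"angular":[0,0,0]},{"dp":[0,0,0],"angular":[0,0,0]},{"dp":[0,0,0],"angular":[0,0,0]},{"dp":[0,0,0],"angular":[0,0,0]},{"dp":[0,0,0],"angular":[0,0,0]},{"dp":[0,0,0],"angular":[0,0,0]},{"dp":[0,0,0.4],"angular":[0,0,0]},{"dp":[0,0,0.8],"angular":[0,0,0]},{"dp":[0,0,1],"angular":[0,0,0]},{"dp":[0,0,1],"angular":[0,0,0]},{"dp":[0,0,1],"angular":[0,0,0]},{"dp":[0,0,1],"angular":[0,0,0]},{"dp":[0,0,0.8],"angular":[0,0,0]}]' 0
python3 -m crank '[{"dp":[0.54,-0.29,0],"angular":[0,0,7.1]},{"dp":[0.54,-0.29,0],"angular":[0,0,7.1]},{"dp":[0.54,-0.29,0],"angular":[0,0,7.1]},{"dp":[0.54,-0.29,0],"angular":[0,0,7.1]},{"dp":[0.54,-0.29,0],"angular":[0,0,7.1]},{"dp":[0.54,-0.29,0],"angular":[0,0,7.1]},{"dp":[0.54,-0.29,0],"angular":[0,0,7.1]},{"dp":[0.54,-0.29,0],"angular":[0,0,7.1]},{"dp":[0.54,-0.29,0],"angular":[0,0,7.1]},{"dp":[0.54,-0.29,0],"angular":[0,0,7.1]},{"dp":[0,0,0],"angular":[0,0,0]},{"dp":[0,0,0],"angular":[0,0,0]}]' 0.3
python3 - <<'E'
from h import *
s,v,W=snap('wrist');m=masks(v);print(s['tcp_pos'],s['q'][5])
a=np.ones_like(m['red'])
rect(sel(W,a,.55,.65,.15,.35,.008,.03),'handle1');rect(sel(W,m['teal'],.55,.65,.15,.35,.005,.03),'teal');objs(v,W,m['teal'],.005,.03)
v=np.load('w3.npz');W=v['W'];rect(sel(W,a,.34,.503,.06,.09,.009,.03),'marker w3')
s,v,W=snap('side');cv2.imwrite('pics/s7.png',v['image'])
rect(sel(W,a,.4,.48,.29,.38,.03,.09),'bottle')
E
```

```text
t: 20.9
tcp_pos: [0.4399, 0.3365, 0.0813]
tool_rot: [0.998, 0.066, 0.001, -0.0]
force: [-0.3, -0.4, 3.9]
finger_gap: 0.445
gripper_force: 39.4
t: 22.2
tcp_pos: [0.4393, 0.3362, 0.2632]
tool_rot: [0.998, 0.066, 0.001, -0.001]
force: [0.4, 0.2, -0.4]
finger_gap: 1.001
gripper_force: 0.0
t: 23.4
tcp_pos: [0.6006, 0.249, 0.2606]
tool_rot: [0.775, 0.632, -0.0, -0.0]
force: [-0.2, 0.2, -0.8]
finger_gap: 0.7
gripper_force: 0.0
[0.60057606 0.24902505 0.26061222] 0.424644695716803
handle1 ctr=(604.3,247.0)mm len=168 wid=30 ang=78.7 z=(0.015,0.021) n=2186
teal ctr=(603.9,247.1)mm len=168 wid=29 ang=77.8 z=(0.015,0.021) n=1989
  px[266, 106, 25, 133] n=1989 ctr=(0.604,0.247) size=0.168x0.029 dir=77.8 z5..95=(0.015,0.021) mean=(0.608,0.267)
marker w3 ctr=(424.6,73.4)mm len=137 wid=18 ang=2.0 z=(0.011,0.018) n=1111
bottle ctr=(434.1,340.8)mm len=41 wid=35 ang=29.9 z=(0.034,0.085) n=415
```

View pics/s7.png

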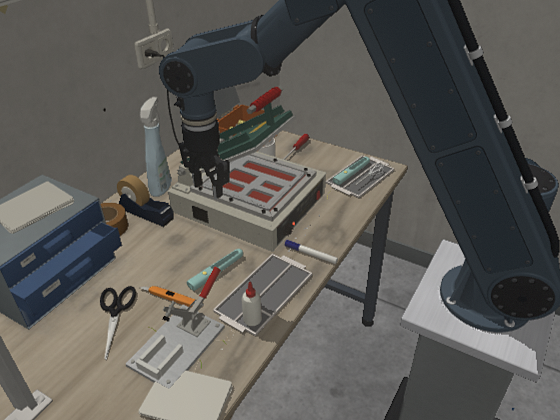

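The bottle stands in its square at (251,303). Tool is over handle 1 with matching yaw, so I'll pick it up.

```bash
python3 -m crank '[{"dp":[0.12,-0.07,-0.7],"angular":[0,0,0]},{"dp":[0,0,-1],"angular":[0,0,0]},{"dp":[0,0,-1],"angular":[0,0,0]},{"dp":[0,0,-1],"angular":[0,0,0]},{"dp":[0,0,-1],"angular":[0,0,0]},{"dp":[0,0,-1],"angular":[0,0,0]},{"dp":[0,0,-1],"angular":[0,0,0]},{"dp":[0,0,-0.7],"angular":[0,0,0]},{"dp":[0,0,-0.4],"angular":[0,0,0]},{"dp":[0,0,0],"angular":[0,0,0]},{"dp":[0,0,0],"angular":[0,0,0]}]'
python3 -m crank '[{"dp":[0,0,0],"angular":[0,0,0]},{"dp":[0,0,0],"angular":[0,0,0]},{"dp":[0,0,0],"angular":[0,0,0]},{"dp":[0,0,0],"angular":[0,0,0]},{"dp":[0,0,0],"angular":[0,0,0]},{"dp":[0,0,0],"angular":[0,0,0]},{"dp":[0,0,0],"angular":[0,0,0]},{"dp":[0,0,0],"angular":[0,0,0]}]' 1 40
```

```text
t: 24.6
tcp_pos: [0.6051, 0.2475, 0.0271]
tool_rot: [0.774, 0.633, 0.001, 0.0]
force: [0.0, -0.5, 0.8]
finger_gap: 0.699
gripper_force: 0.0
t: 25.4
tcp_pos: [0.6058, 0.2472, 0.0278]
tool_rot: [0.774, 0.633, 0.001, 0.001]
force: [-0.6, 1.3, 6.0]
finger_gap: 0.293
gripper_force: 40.4
```

```bash
python3 -m crank '[{"dp":[0,0,0.5],"angular":[0,0,0]},{"dp":[0,0,1],"angular":[0,0,0]},{"dp":[0,0,1],"angular":[0,0,0]},{"dp":[0,0,1],"angular":[0,0,0]},{"dp":[0,0,1],"angular":[0,0,0]},{"dp":[-0.6,-0.1,0.5],"angular":[0,0,1.3]},{"dp":[-0.8,-0.1,0],"angular":[0,0,1.3]},{"dp":[-0.8,-0.1,0],"angular":[0,0,1.4]},{"dp":[-0.8,-0.1,0],"angular":[0,0,1.4]},{"dp":[-0.6,0,0],"angular":[0,0,1.3]},{"dp":[-0.3,0,0],"angular":[0,0,0]},{"dp":[0,0,-1],"angular":[0,0,0]},{"dp":[0,0,-1],"angular":[0,0,0]},{"dp":[0,0,-1],"angular":[0,0,0]},{"dp":[0,0,-0.6],"angular":[0,0,0]},{"dp":[0,0,0],"angular":[0,0,0]}]'
python3 -m crank '[{"dp":[0,0,-0.6],"angular":[0,0,0]},{"dp":[0,0,-0.4],"angular":[0,0,0]},{"dp":[0,0,-0.3],"angular":[0,0,0]},{"dp":[0,0,0],"angular":[0,0,0]},{"dp":[0,0,0],"angular":[0,0,0]}]'
python3 - <<'E'
from h import *
s,v,W=snap('wrist');cv2.imwrite('pics/w8.png',v['image'])
E
```

```text
t: 27.0
tcp_pos: [0.4867, 0.2346, 0.0663]
tool_rot: [0.736, 0.677, -0.002, -0.001]
force: [-0.4, -0.2, -1.1]
finger_gap: 0.289
gripper_force: 39.6
t: 27.5
tcp_pos: [0.4883, 0.2351, 0.0297]
tool_rot: [0.736, 0.677, 0.0, 0.0]
force: [0.3, 0.3, -0.3]
finger_gap: 0.291
gripper_force: 42.1
```

View pics/w8.png

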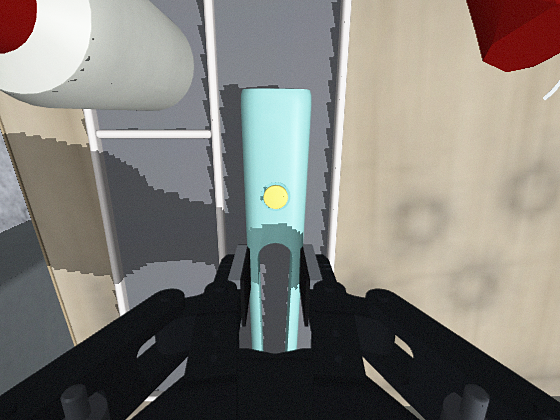

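Handle 1 sits centred in the long lane. I'll release it and go above the marker.

```bash
python3 -m crank '[{"dp":[0,0,0],"angular":[0,0,0]},{"dp":[0,0,0],"angular":[0,0,0]},{"dp":[0,0,0],"angular":[0,0,0]},{"dp":[0,0,0],"angular":[0,0,0]},{"dp":[0,0,0.4],"angular":[0,0,0]},{"dp":[0,0,0.8],"angular":[0,0,0]},{"dp":[0,0,1],"angular":[0,0,0]},{"dp":[0,0,1],"angular":[0,0,0]},{"dp":[0,0,1],"angular":[0,0,0]},{"dp":[0,0,1],"angular":[0,0,0]},{"dp":[0,0,1],"angular":[0,0,0]}]' 0.5
python3 -m crank '[{"dp":[-0.19,-0.49,0],"angular":[0,0,-7.5]},{"dp":[-0.19,-0.49,0],"angular":[0,0,-7.5]},{"dp":[-0.19,-0.49,0],"angular":[0,0,-7.5]},{"dp":[-0.19,-0.49,0],"angular":[0,0,-7.5]},{"dp":[-0.19,-0.49,0],"angular":[0,0,-7.5]},{"dp":[-0.19,-0.49,0],"angular":[0,0,-7.5]},{"dp":[-0.19,-0.49,0],"angular":[0,0,-7.6]},{"dp":[-0.19,-0.49,0],"angular":[0,0,-7.6]},{"dp":[-0.19,-0.49,0],"angular":[0,0,-7.6]},{"dp":[-0.19,-0.49,0],"angular":[0,0,-7.6]},{"dp":[-0.19,-0.49,0],"angular":[0,0,-7.6]},{"dp":[0,0,0],"angular":[0,0,0]},{"dp":[0,0,0],"angular":[0,0,0]}]'
python3 - <<'E'
from h import *
s,v,W=snap('wrist');m=masks(v);print(s['tcp_pos'],s['q'][5])
a=np.ones_like(m['red']);cv2.imwrite('pics/w9.png',v['image'])
rect(sel(W,a,.34,.499,.055,.095,.009,.03),'marker');rect(sel(W,m['blue'],.34,.53,.04,.13,.004,.03),'cap');objs(v,W,m['teal'],.005,.04)
E
```

```text
t: 28.65
tcp_pos: [0.4874, 0.2349, 0.2174]
tool_rot: [0.736, 0.677, 0.0, 0.0]
force: [0.2, 0.3, -0.5]
finger_gap: 0.503
gripper_force: 0.0
t: 29.95
tcp_pos: [0.4252, 0.0733, 0.2159]
tool_rot: [1.0, 0.02, 0.001, -0.0]
force: [-0.8, 0.2, -0.1]
finger_gap: 0.498
gripper_force: 0.0
[0.42518916 0.07327963 0.21589627] 1.440623374446745
marker ctr=(427.3,73.6)mm len=143 wid=18 ang=1.8 z=(0.011,0.019) n=1822
cap ctr=(481.0,75.1)mm len=41 wid=16 ang=1.9 z=(0.012,0.020) n=511
  px[35, 93, 172, 48] n=3335 ctr=(0.490,0.234) size=0.171x0.031 dir=84.3 z5..95=(0.016,0.024) mean=(0.490,0.249)
```

View pics/w9.png

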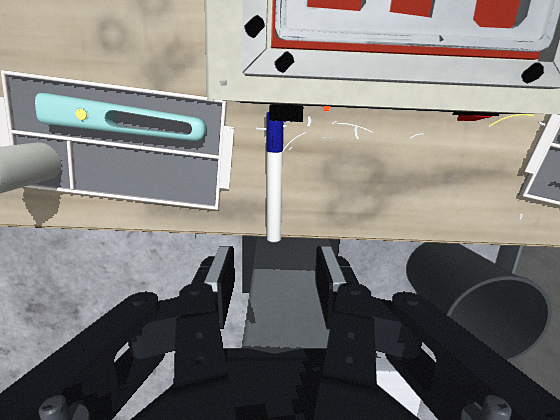

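Marker at (275,115)–(273,240), centre ≈ (428, 73.6) mm. The handle lies correctly in the long lane. Picking up the marker.

```bash
python3 -m crank '[{"dp":[0.1,0,-0.6],"angular":[0,0,0]},{"dp":[0,0,-1],"angular":[0,0,0]},{"dp":[0,0,-1],"angular":[0,0,0]},{"dp":[0,0,-1],"angular":[0,0,0]},{"dp":[0,0,-1],"angular":[0,0,0]},{"dp":[0,0,-0.8],"angular":[0,0,0]},{"dp":[0,0,-0.6],"angular":[0,0,0]},{"dp":[0,0,-0.37],"angular":[0,0,0]},{"dp":[0,0,0],"angular":[0,0,0]},{"dp":[0,0,0],"angular":[0,0,0]}]'
python3 -m crank '[{"dp":[0,0,0],"angular":[0,0,0]},{"dp":[0,0,0],"angular":[0,0,0]},{"dp":[0,0,0],"angular":[0,0,0]},{"dp":[0,0,0],"angular":[0,0,0]},{"dp":[0,0,0],"angular":[0,0,0]},{"dp":[0,0,0],"angular":[0,0,0]},{"dp":[0,0,0],"angular":[0,0,0]},{"dp":[0,0,0],"angular":[0,0,0]}]' 1 30
python3 -m crank '[{"dp":[0,0,0.5],"angular":[0,0,0]},{"dp":[0,0,1],"angular":[0,0,0]},{"dp":[0,0,1],"angular":[0,0,0]},{"dp":[0,0,0.5],"angular":[0,0,0]},{"dp":[0,0,0],"angular":[0,0,0]},{"dp":[0,0,0],"angular":[0,0,0]}]'
```

```text
t: 31.0
tcp_pos: [0.4284, 0.0736, 0.0244]
tool_rot: [1.0, 0.02, 0.0, 0.0]
force: [0.1, -0.1, -0.8]
finger_gap: 0.498
gripper_force: 0.0
t: 31.8
tcp_pos: [0.4287, 0.0733, 0.0252]
tool_rot: [1.0, 0.019, 0.001, 0.0]
force: [-0.4, 1.2, 7.8]
finger_gap: 0.174
gripper_force: 30.9
t: 32.4
tcp_pos: [0.4281, 0.0732, 0.1144]
tool_rot: [1.0, 0.019, 0.0, 0.0]
force: [0.7, 0.5, -0.2]
finger_gap: 0.168
gripper_force: 29.3
```

```bash
python3 -m crank '[{"dp":[0,0.45,0.3],"angular":[0,0,7.6]},{"dp":[0,0.45,0],"angular":[0,0,7.6]},{"dp":[0,0.45,0],"angular":[0,0,7.6]},{"dp":[0,0.45,0],"angular":[0,0,7.6]},{"dp":[0,0.45,0],"angular":[0,0,7.6]},{"dp":[0,0.45,0],"angular":[0,0,7.5]},{"dp":[0,0.45,0],"angular":[0,0,7.5]},{"dp":[0,0.45,0],"angular":[0,0,7.5]},{"dp":[0,0.45,0],"angular":[0,0,7.5]},{"dp":[0,0.45,0],"angular":[0,0,7.5]},{"dp":[0,0.45,0],"angular":[0,0,7.5]},{"dp":[0,0,-0.8],"angular":[0,0,0]},{"dp":[0,0,-1],"angular":[0,0,0]},{"dp":[0,0,-0.7],"angular":[0,0,0]},{"dp":[0,0,-0.4],"angular":[0,0,0]},{"dp":[0,0,-0.2],"angular":[0,0,0]},{"dp":[0,0,0],"angular":[0,0,0]},{"dp":[0,0,0],"angular":[0,0,0]}]'
python3 - <<'E'
from h import *
s,v,W=snap('wrist');cv2.imwrite('pics/w10.png',v['image'])
E
```

```text
t: 34.2
tcp_pos: [0.4283, 0.2218, 0.0302]
tool_rot: [0.736, 0.677, 0.0, 0.0]
force: [-1.0, -0.6, -0.8]
finger_gap: 0.174
gripper_force: 33.0
```

View pics/w10.png

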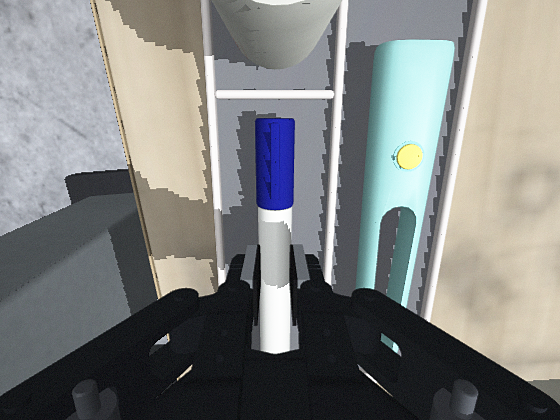

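The marker is centred in its lane and clear of the divider (cap end at row 118, divider at row 95). I'll lower the last 2 mm, release and retract.

```bash
python3 -m crank '[{"dp":[0,0,-0.07],"angular":[0,0,0]},{"dp":[0,0,0],"angular":[0,0,0]},{"dp":[0,0,0],"angular":[0,0,0]}]'
python3 -m crank '[{"dp":[0,0,0],"angular":[0,0,0]},{"dp":[0,0,0],"angular":[0,0,0]},{"dp":[0,0,0],"angular":[0,0,0]},{"dp":[0,0,0],"angular":[0,0,0]},{"dp":[0,0,0.4],"angular":[0,0,0]},{"dp":[0,0,0.8],"angular":[0,0,0]},{"dp":[0,0,1],"angular":[0,0,0]},{"dp":[0,0,1],"angular":[0,0,0]},{"dp":[0,0,1],"angular":[0,0,0]},{"dp":[0,0,1],"angular":[0,0,0]},{"dp":[0,0,1],"angular":[0,0,0]},{"dp":[0,0,1],"angular":[0,0,0]},{"dp":[0,0,0],"angular":[0,0,0]},{"dp":[0,0,0],"angular":[0,0,0]}]' 0.68
python3 - <<'E'
from h import *
s,v,W=snap('wrist');m=masks(v);a=np.ones_like(m['red']);c=v['image']
rect(sel(W,a,.405,.452,.13,.302,.0125,.03),'marker')
rect(sel(W,a,.462,.518,.13,.36,.0125,.03),'handle1')
rect(sel(W,a,.4,.48,.29,.38,.03,.09),'bottle');rect(sel(W,a,.4,.48,.29,.38,.095,.13),'nozzle')
s2,v2,W=snap('side');m=masks(v2)
rect(sel(W,m['teal'],.4,.55,-.46,-.2,.012,.04),'handle2');objs(v2,W,m['orange'],.004,.03)
cv2.imwrite('pics/end.png',np.hstack([cv2.resize(c,(400,300)),cv2.resize(v2['image'],(400,300))]))
E
```

```text
t: 34.55
tcp_pos: [0.4286, 0.222, 0.0285]
tool_rot: [0.736, 0.677, 0.001, 0.0]
force: [0.8, 0.7, 1.2]
finger_gap: 0.175
gripper_force: 33.2
t: 35.95
tcp_pos: [0.4279, 0.2218, 0.2451]
tool_rot: [0.736, 0.677, 0.001, 0.0]
force: [0.9, 0.2, 0.1]
finger_gap: 0.32
gripper_force: 0.0
marker ctr=(428.6,221.0)mm len=147 wid=18 ang=85.6 z=(0.014,0.022) n=1700
handle1 ctr=(489.8,224.8)mm len=190 wid=43 ang=91.0 z=(0.016,0.024) n=2668
bottle ctr=(438.8,335.8)mm len=41 wid=41 ang=83.4 z=(0.066,0.084) n=1320
nozzle ctr=(438.2,335.7)mm len=20 wid=20 ang=85.5 z=(0.096,0.123) n=526
handle2 ctr=(491.2,-322.4)mm len=170 wid=24 ang=76.7 z=(0.019,0.027) n=80
  px[149, 287, 45, 18] n=244 ctr=(0.641,0.376) size=0.116x0.020 dir=7.8 z5..95=(0.009,0.016) mean=(0.639,0.376)
```

View pics/end.png

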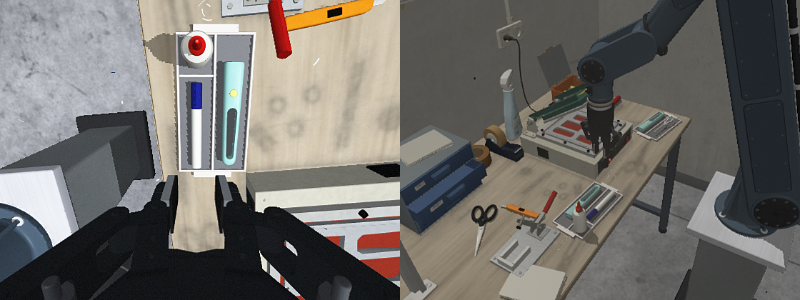

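Left view: marker (195,125), handle (233,115) and bottle (197,47) are each in their compartment. Right view: the two-tray kit sits at (660,123) and the cutter hasn't moved. Handing in.

```bash
python3 -c "
from station import order
print(order.sign_off())"
```

```text
the job is handed in; nothing more can be done
None
```

Both kits are made up and the job is handed in at about 36 s of the 128 s allowed; the last images show every item in its compartment and the box cutter unmoved, but I did not re-measure the screwdriver and no verdict came back.

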